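# Clear the viewer and hold the reference glass in its light

## Task

A wooden spoon has been left across the colour viewer: lay it (do not drop it) flat in the empty half of the spoon tray, parallel to the two spoons there and with its bowl at the same end, and let go of it. Then take the amber reference glass by its two frosted faces only, never touching the clear ones, and hold it upright and square to the light path, midway between lens and screen, so that the light passes through its clear faces at the middle of the glass's lower half and it touches nothing but your fingers; finish while still holding it there, motionless. Do not tip the glass over or disturb the other spoons, the bottles and the bowl.

Things in the scene. Friction and masses are not known exactly. Their poses are not given: they have to be found in the camera images.
- spoon: wooden spoon lying on the viewer's two heads (underside 110 mm above the counter), bridging the gap. Origin: underside, mid-length, about its centre of mass, over the gap; x along the handle to the bowl, z up. Handle: straight bar 10 mm wide, 10 mm tall, x = -85 to +45 mm. Bowl: round cup 36 mm across, 12 mm tall, centred at x = +60 mm. About 30 g
- spoon_bowl (a point): centre of that spoon's bowl, 60 mm from its origin along +x, 5 mm above the underside
- spoon_end (a point): free end of that spoon's handle, 85 mm from its origin along -x, 5 mm above the underside
- tray: fixed open metal spoon tray, 220 (x) by 180 mm (y), 25 mm tall, walls and floor 5 mm thick (inner floor 5 mm above the counter). Origin: under its centre. Two spoons lie in its +y half, bowls towards its +x end; its -y half is empty. Tray and viewer may swap sides of the counter
- tray_spoon_a: wooden spoon of the same shape and size as spoon, already lying flat in the tray along the tray's x, bowl at the tray's +x end, on its +y half (about 65 mm from its middle line); to be left alone; origin and axes as spoon
- tray_spoon_b: wooden spoon of the same shape and size as spoon, already lying flat in the tray along the tray's x, bowl at the tray's +x end, on its +y half (about 22 mm from its middle line); to be left alone; origin and axes as spoon
- viewer: fixed colour viewer: base 230 (x) by 90 mm (y), 20 mm tall; two grey heads, each 60 by 70 mm, flat tops 110 mm above the counter, centred at x = +75 (lamp, round lens) and -75 mm (square white screen). Gap between: x = -45 to +45 mm, open at top and y sides. Light runs along x, lens to screen. Origin: under the base's middle, counter height
- viewer_beam (a point): middle of the light path: halfway between lens and screen, 70 mm above the counter (50 mm above the base); axes as the viewer's
- glass: amber reference glass, solid upright cell 36 (x) by 24 (y) by 80 mm tall, about 160 g, standing on the counter between viewer and tray. Origin: centre of underside; z up. The two wide faces (+y and -y, 24 mm apart) are frosted, whitish; the two narrow ones (+x and -x) are clear: light goes through along x, either way round. A 35 N grip is ample
- glass_window (a point): the middle of the part of the glass that must sit in the light path: on its centre line, 20 mm above its underside
- frosted_a: frosted panel on the glass's +y side, 36 x 3 x 80 mm; fixed to it; origin at the bottom centre of the panel
- frosted_b: frosted panel on the glass's -y side, same size; origin at the bottom centre of the panel
- clear_a: clear face on the glass's +x side, 18 mm wide, 78 mm tall; not to be touched; origin at its bottom centre
- clear_b: clear face on the glass's -x side, same size; not to be touched; origin at its bottom centre
- bottle_a: amber glass bottle, 48 mm across, 130 mm tall, standing on the counter beyond the work; bystander; origin under its centre
- bottle_b: second amber bottle of the same kind, 48 mm across, 130 mm tall; bystander; origin under its centre
- bowl: white tasting bowl, 100 mm across, 45 mm tall, on the counter near the robot's right; bystander; origin under its centre
Mind the look-alikes: they are no part of the job. What is shaped like the spoon but black or grey is not meant.

How it is judged:
On the way, in this order (a step that is already met when the one before it is completed fails the run):
1. the spoon lies flat in the tray's empty half, bowl at the same end as the others, let go (x of spoon_bowl in the frame of tray between 0.02 and 0.106 m and x of spoon_end in the frame of tray between -0.11 and -0.03 m and y of spoon in the frame of tray between -0.085 and 0 m and z of spoon in the frame of tray below 0.01 m and angle between the x axis of spoon and the x axis of tray, either way round below 0.25 rad and angle between spoon's own z axis and vertical below 0.1 rad and linear speed of spoon below 0.03 m/s and contact force between the fingers and spoon below 0.05 N), for 0.2 s.
2. the glass is gripped by both frosted faces and lifted off the counter (contact force between the fingers and frosted_a above 1 N and contact force between the fingers and frosted_b above 1 N and height (world z) of glass above 0.02 m), for 0.2 s.
At the end, for the whole second after the job is handed in: Spoon free, flat in the tray's -y half, within 0.25 rad of its x, bowl at +x. Glass gripped on both frosted faces only, its window within 20 mm along, 9 mm across, 12 mm up or down of the beam's middle; x within 0.17 rad of the beam, upright within 0.14 rad, still, off the viewer (all of step 1 and contact force between the fingers and frosted_a above 1 N and contact force between the fingers and frosted_b above 1 N and x of glass_window in the frame of viewer_beam between -0.02 and 0.02 m and y of glass_window in the frame of viewer_beam between -0.009 and 0.009 m and z of glass_window in the frame of viewer_beam between -0.012 and 0.012 m and angle between the x axis of glass and the x axis of viewer, either way round below 0.17 rad and angle between glass's own z axis and vertical below 0.14 rad and linear speed of glass below 0.03 m/s and contact force between glass and viewer below 0.1 N); the arm keeps its last pose, push and grip.
It fails at once if the fingers press on a clear face of the glass (contact force between the fingers and clear_a above 1 N or contact force between the fingers and clear_b above 1 N).
It fails at once if the glass is tipped over (more than about 35 degrees) (angle between glass's own z axis and vertical above 0.6 rad).
It fails at once if the spoon is dropped or flung (faster than 0.7 m/s while no finger touches it) (contact force between the fingers and spoon below 0.01 N and linear speed of spoon above 0.7 m/s).
It fails at once if a spoon already in the tray, a bottle or the bowl is moved more than 25 mm (distance of any of tray_spoon_a, tray_spoon_b, bottle_a, bottle_b, bowl from where it was at the start of the episode above 0.025 m).
It also fails if it takes over 58 s, if anything falls off the work surface, if the arm or the gripper's body presses on something with over 40 N, if the wrist force passes 120 N, or if a joint passes its speed limit or range.

## Robot

A 6-joint arm with a two-finger parallel gripper is mounted at the origin on the work surface. World frame = base frame: x ahead of the robot, y to its left, z up, the work surface at z = 0. Lengths are in m, angles in rad, forces in N, time in s.
With the tool pointing down it reaches from about 0.3 to 0.85 m from the base axis. Payload 5.4 kg.
Tool frame: the origin (TCP) lies at the very end of the fingers, on their centre line; the grasp point (between the pads) lies 19 mm behind it; z points along the fingers, y is the direction in which the jaws open and shut (so a half turn about z gives the same grasp; the last joint's range is limited). The gripper opens to 85 mm and grips with 20 to 120 N. Pads are 22 mm wide; open, the fingers measure 114 mm over their backs; the gripper's body (76 mm by 85 mm) begins 54 mm behind the grasp point. The pads swing forward as they close: fully open they stand 13 mm farther back than shut.
Start: joints at [1.108, 0.158, 1.597, -0, 1.386, -0.21], TCP at [0.144, 0.557, 0.231] pointing down, gripper open.
Joint ranges: [-2.91, 2.91], [-0.94, 2.29], [0.18, 2.7], [-1.29, 4.43], [0.17, 2.64], [-3, 3]. Speed limits (rad/s): [2.57, 2.57, 3.14, 3.14, 3.14, 3.14].

## Interface

Orientations are given as a rotation vector (axis times angle).
In Python, from plant import * gives the robot as it stands.
- The arm moves only by the tool apply_moves, never from a script. Its argument "deltas" is a list of rows, each a list of 6 numbers: the shift along the tool's x, y, z in m, then the turn, a rotation vector about the tool's x, y, z in rad. In form: [[tx, ty, tz, wx, wy, wz], ...]. A call has exactly 10 rows; each row shifts and turns the commanded pose from where the row before left it, along the tool's axes as they then stand; what a row does not reach is not made up. A row lasts 1/10 s, in which the tool goes at most 50 mm and 8.59 degrees, less where a joint would pass 70% of its speed; a pose out of reach is approached as far as the arm can. A call with a gripper value outside its range is refused whole. "jaw" is the opening in per cent of the stroke, from 0 (shut) to 100 (fully open), set as the call begins (left out, the last holds). The fingers move at their own pace and stop on an object; the grip force is fixed at half the most. Time passes only in rows, so rows that do not move let the fingers close, or fill a call up. It gives the time, the measured TCP pose, the force and the opening at its end, in the units of the state.
- observe(): the state, without advancing time (a new reading comes with each control period).
- camera(name): name is "scene" or "top" or "wrist"; returns a dict with "img" (420x560x3 uint8, red, green, blue), "fx", "fy", "cx", "cy" (pixels), "view" (4x4, takes a point from world to camera coordinates); the wrist camera has in their place "T_tool_cam" (4x4, takes a point from camera to tool coordinates, whose origin is the TCP and whose axes are the flange's). Camera axes: x right, y down, z forward; pixel columns grow to the right and rows downward; lengths in m; the calibration is good to about 2 mm. The wrist camera is an equidistant fisheye: a pixel r from the principal point sees the ray r / f radians off the axis. A picture is of the moment at which its call begins: read the wrist's pose just before it. There is no depth.
- close_job(): hands the job in, once; it reports no verdict.
Trained networks look in a picture, given as the dict that the camera call returned (one of the last four; its "shot" number tells which), for a name from the list of things; names that differ only in an ending like _2 or _b are one class to them, and where a whole thing is asked for, a point or a joint stands for the part that bears it (a point fixed in the world has none). Each returns a list of dicts, best first, with "conf" (0 to 1); they miss things now and then, are a little off and sometimes report something else, mostly with a low value. They report only what shows in the picture. A call takes as long as a camera call. They do not tell look-alikes from the thing itself.
- trace(label, picture): "mask" (420x560 bool, what is visible of it) and "bbox" ([left, top, right, bottom] in pixels, round what is visible of it).
- place_of(label, picture): "pixel" ([column, row] in pixels: a listed point, or the origin of a listed thing).
The state is a dict: "t": time; "qpos": joint angles; "dq": joint speeds; "joint_efforts": joint torques, N m; "tcp_pos": TCP position; "tool_rot": TCP orientation; "force": force on the tool from outside, world axes, zero at the start; "torque": the same for the moment, N m; "gripper_width": finger opening in m.
Only numpy, scipy, OpenCV 4.12 (cv2) and the standard library are available. Lean on these libraries where they do the work, as an engineer would, in place of code of your own. Each camera call takes 0.05 s, during which the arm holds its last target. There are 200 camera calls.

## Working session

There is one attempt and no reset: what is moved stays moved. The work goes in short steps, Python scripts to look and compute and a tool call to move; the robot and the scene stay as the last step left them, time stands still between calls to the robot, and variables do not carry over. Pictures are saved under pics/ and viewed, about 8 in all and at most 12, crops included, and the job is handed in when it is done.

Besides the shell and the picture viewer there is one more tool, called after "Call:" in YAML: its name, and indented under it one key for each argument. apply_moves: Moves the arm, as the interface text tells. Its arguments: {"type":"object","properties":{"deltas":{"type":"array","items":{"type":"array","items":{"type":"number"}}},"jaw":{"type":"number"}},"required":["deltas"]}

```bash
ls; mkdir -p pics; cat > h.py <<'E'
from plant import *
import numpy as np, cv2
from scipy.spatial.transform import Rotation as R
def ray(c,px):
    V=np.array(c['view']); d=np.array([(px[0]-c['cx'])/c['fx'],(px[1]-c['cy'])/c['fy'],1.])
    return -V[:3,:3].T@V[:3,3], V[:3,:3].T@d
def at_z(c,px,z):
    o,d=ray(c,px); return o+d*(z-o[2])/d[2]
def proj(c,p):
    V=np.array(c['view']); q=V[:3,:3]@p+V[:3,3]; return np.array([c['fx']*q[0]/q[2]+c['cx'],c['fy']*q[1]/q[2]+c['cy']])
def tri(cs,pxs):
    A=np.zeros((3,3));b=np.zeros(3)
    for c,p in zip(cs,pxs):
        o,d=ray(c,p); d=d/np.linalg.norm(d); M=np.eye(3)-np.outer(d,d); A+=M;b+=M@o
    return np.linalg.solve(A,b)
def save(n,i): cv2.imwrite('pics/'+n,cv2.cvtColor(np.ascontiguousarray(i),cv2.COLOR_RGB2BGR))
E
python3 - <<'E'
from h import *
s=observe(); print(s)
t=camera('top'); c=camera('scene')
save('top.png',t['img']); save('scene.png',c['img'])
for l in ['spoon','spoon_bowl','spoon_end','tray','tray_spoon_a','viewer','viewer_beam','glass','glass_window','frosted_a','clear_a','bottle_a','bowl']:
    for n,k in (('t',t),('s',c)):
        print(l,n,[(np.round(d['pixel']).tolist(),round(d['conf'],2)) for d in place_of(l,k)[:4]])
E
```

```text
pics
{'t': 0.0, 'qpos': array([ 1.10789416e+00,  1.59038031e-01,  1.59827839e+00, -5.81403331e-06,
        1.38618795e+00, -2.10085687e-01]), 'dq': array([ 7.24606796e-04,  9.09890186e-04,  8.23978429e-05,  1.75912974e-03,
       -3.06095575e-04, -6.74962897e-04]), 'joint_efforts': array([-5.06602828e-04, -3.96003306e+01, -3.31429803e+01, -2.08675065e-04,
        8.47607298e-03,  1.39819452e-06]), 'tcp_pos': array([0.14355907, 0.55615504, 0.23029997]), 'tool_rot': array([-3.95985698e-01, -3.11590435e+00,  2.83691426e-03]), 'force': array([ 0.6834899 , -0.61304545,  0.82741299]), 'torque': array([ 0.00917374, -0.0191875 ,  0.02940705]), 'gripper_width': 0.0853627647483314}
spoon t [([266.0, 190.0], 0.77), ([420.0, 225.0], 0.67), ([337.0, 114.0], 0.64), ([316.0, 289.0], 0.61)]
spoon s [([172.0, 320.0], 0.87), ([250.0, 250.0], 0.76), ([321.0, 325.0], 0.67), ([302.0, 242.0], 0.65)]
spoon_bowl t [([356.0, 170.0], 0.91), ([315.0, 110.0], 0.81), ([410.0, 205.0], 0.71), ([288.0, 180.0], 0.57)]
spoon_bowl s [([338.0, 316.0], 0.87), ([198.0, 328.0], 0.59), ([295.0, 256.0], 0.55), ([219.0, 222.
[... 529 characters left out ...]
er s [([248.0, 280.0], 0.87)]
viewer_beam t [([344.0, 197.0], 0.72)]
viewer_beam s [([251.0, 264.0], 0.77), ([240.0, 230.0], 0.28)]
glass t [([254.0, 243.0], 0.71)]
glass s [([268.0, 216.0], 0.76), ([276.0, 215.0], 0.66)]
glass_window t [([255.0, 246.0], 0.54)]
glass_window s [([267.0, 214.0], 0.52)]
frosted_a t [([286.0, 127.0], 0.71), ([260.0, 245.0], 0.62)]
frosted_a s [([264.0, 217.0], 0.49)]
clear_a t []
clear_a s [([276.0, 217.0], 0.46)]
bottle_a t [([226.0, 132.0], 0.96), ([285.0, 131.0], 0.8)]
bottle_a s [([367.0, 244.0], 0.9), ([338.0, 281.0], 0.59)]
bowl t [([417.0, 303.0], 0.87), ([172.0, 215.0], 0.48), ([153.0, 212.0], 0.4)]
bowl s [([128.0, 278.0], 0.95), ([239.0, 230.0], 0.49)]
```

```bash
python3 -c "
import cv2,numpy as np
a=cv2.imread('pics/top.png');b=cv2.imread('pics/scene.png')
cv2.imwrite('pics/both.png',np.vstack([a,b])[:, :])
print(a.shape)"
```

```text
(420, 560, 3)
```

View pics/top.png

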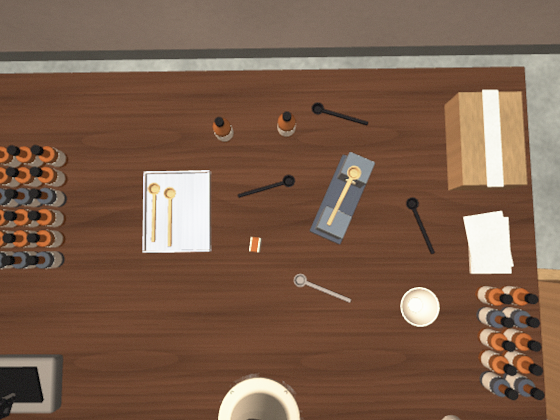

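View pics/scene.png

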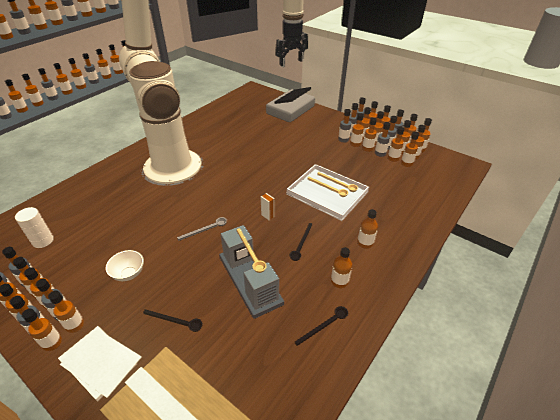

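The top view shows the wooden spoon on the viewer, bowl (354,173) and handle end (330,222). The black spoons (266,187), (340,113) and (420,225) and the grey one (322,288) are look-alikes. The amber glass is at (255,244), and the tray at (177,212) has its empty half to the right and its bowls at the top. Next I measure, with an enlarged crop to confirm.

```bash
cat > m.py <<'E'
from h import *
t=camera('top'); c=camera('scene')
def m(l,k,near,n=0):
    L=[d for d in trace(l,k) if np.hypot(*(np.array([(d['bbox'][0]+d['bbox'][2])/2,(d['bbox'][1]+d['bbox'][3])/2])-near))<25]
    return L[0] if L else None
def rect(mask): 
    return cv2.minAreaRect(np.argwhere(mask)[:,::-1].astype(np.float32))
hsv=cv2.cvtColor(t['img'],cv2.COLOR_RGB2HSV)
for l,near,z in (('tray',(177,212),.025),('viewer',(342,199),.05),('spoon',(342,198),.12),('tray_spoon_a',(154,212),.01),('tray_spoon_b',(170,216),.01),('glass',(255,244),.08),('bottle_a',(223,128),.06),('bowl',(420,306),.045)):
    d=m(l,t,near)
    if d is None: print(l,'none'); continue
    r=rect(d['mask']); box=cv2.boxPoints(r); print(l,round(d['conf'],2),np.round(r[0],1),np.round(r[1],1),round(r[2],1),'ctr',np.round(at_z(t,r[0],z),4).tolist()); print('  corners',[np.round(at_z(t,b,z)[:2],3).tolist() for b in box])
print('cams',np.round(ray(t,(280,210))[0],2),np.round(ray(c,(280,210))[0],2))
a=cv2.resize(t['img'][145:255,300:380],None,fx=5,fy=5,interpolation=cv2.INTER_CUBIC)
b=cv2.resize(t['img'][225:265,235:275],None,fx=9,fy=9,interpolation=cv2.INTER_CUBIC)
e=np.zeros((550,400+360,3),np.uint8); e[:550,:400]=a; e[:360,400:]=b; 
save('crop.png',e)
E
python3 m.py
```

```text
tray none
viewer 0.91 [341.4 196.1] [33.5 89.6] 23.0 ctr [0.5792, -0.2226, 0.05]
  corners [[0.489, -0.135], [0.707, -0.231], [0.671, -0.312], [0.454, -0.214]]
spoon 0.82 [340.2 193.6] [12.  62.9] 31.1 ctr [0.5769, -0.2101, 0.12]
  corners [[0.518, -0.156], [0.652, -0.239], [0.636, -0.264], [0.503, -0.181]]
tray_spoon_a 0.88 [153.  211.5] [12. 59.] 0.0 ctr [0.5467, 0.2854, 0.01]
  corners [[0.467, 0.3], [0.628, 0.303], [0.628, 0.27], [0.466, 0.268]]
tray_spoon_b 0.88 [153.  211.5] [12. 59.] 0.0 ctr [0.5467, 0.2854, 0.01]
  corners [[0.467, 0.3], [0.628, 0.303], [0.628, 0.27], [0.466, 0.268]]
glass 0.54 [254.8 243.6] [10.7 14. ] 8.1 ctr [0.456, 0.004, 0.08]
  corners [[0.441, 0.02], [0.476, 0.015], [0.472, -0.012], [0.436, -0.007]]
bottle_a 0.67 [222.1 128.6] [26.4 18.8] 68.2 ctr [0.7615, 0.0907, 0.06]
  corners [[0.786, 0.127], [0.804, 0.081], [0.737, 0.055], [0.719, 0.101]]
bowl 0.75 [419.5 306. ] [38. 37.] 90.0 ctr [0.2931, -0.4172, 0.045]
  corners [[0.342, -0.372], [0.341, -0.467], [0.245, -0.463], [0.246, -0.368]]
cams [ 0.44 -0.06  1.22] [ 1.02 -0.69  0.86]
```

View pics/crop.png

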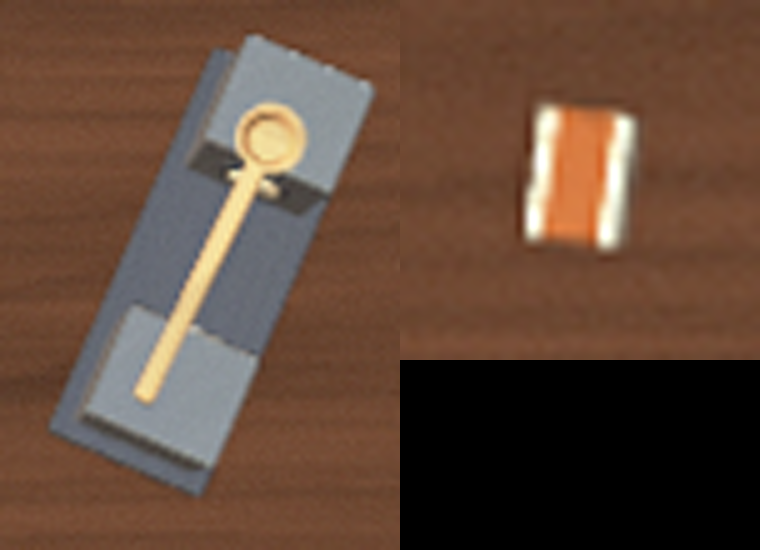

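The crop confirms the yellow wooden spoon: bowl (354.2,172.6) over the lens head, handle end (329,224.6) on the screen head. The glass has its white (frosted) faces left and right, so it is gripped roughly along world y.

```bash
python3 - <<'E'
from h import *
t=camera('top'); c=camera('scene')
A=lambda p,z:at_z(t,p,z)
C=lambda x,y:(300+x/5-.4,145+y/5-.4)
G=lambda x,y:(235+x/9-.45,225+y/9-.45)
b=A(C(271,138),.122)[:2]; e=A(C(145,400),.12)[:2]; d=b-e
print('bowl',b,'end',e,'yaw',np.degrees(np.arctan2(d[1],d[0])),np.linalg.norm(d))
L=np.array([A(C(*p),.11)[:2] for p in((253,35),(373,88),(328,195),(208,143))]);S=np.array([A(C(*p),.11)[:2] for p in((133,305),(258,357),(210,467),(83,413))])
d=L.mean(0)-S.mean(0);print('lamp',L.mean(0),'screen',S.mean(0),'mid',(L.mean(0)+S.mean(0))/2,np.degrees(np.arctan2(d[1],d[0])),np.linalg.norm(d))
B=np.array([A(C(*p),.02)[:2] for p in((50,430),(200,495))]);print('base near corners',B)
g=np.array([A(G(*p),.08)[:2] for p in((537,105),(636,113),(617,247),(527,238))]);d=g[0]-g[3]+g[1]-g[2]
print('glass',g.mean(0),np.degrees(np.arctan2(d[1],d[0])),g.round(3).tolist())
img=t['img'].astype(int);m=np.zeros((420,560),np.uint8);m[160:262,130:225]=(img.min(2)[160:262,130:225]>120)
n,lab,st,_=cv2.connectedComponentsWithStats(m);i=1+st[1:,4].argmax();r=cv2.minAreaRect(np.argwhere(lab==i)[:,::-1].astype(np.float32));P=np.array([A(p,.025)[:2] for p in cv2.boxPoints(r)]);print('tray',r,P.mean(0),P.round(3).tolist())
# scene check
for n,p in(('viewer top mid',(*((L.mean(0)+S.mean(0))/2),.07)),('glass top',(*g.mean(0),.08)),('spoonbowl',(*b,.12))): print(n,proj(c,np.array(p)))
for l in('spoon_bowl',):
  print([(np.round(A(d['pixel'],.115),3).tolist()) for d in place_of(l,t)])
E
```

```text
bowl [ 0.62966557 -0.24471131] end [ 0.50041578 -0.18006435] yaw -26.57287412677689 0.14451552250847044
lamp [ 0.64328518 -0.25670684] screen [ 0.50814807 -0.19411314] mid [ 0.57571662 -0.22540999] -24.852939850287047 0.14892954910460066
base near corners [[ 0.49050116 -0.13951924]
 [ 0.45512944 -0.21893816]]
glass [ 0.45393387 -0.10811381] -6.966874040906405 [[0.474, -0.096], [0.471, -0.124], [0.434, -0.118], [0.437, -0.093]]
tray ((175.50137329101562, 211.1075897216797), (81.89217376708984, 68.03252410888672), 89.27477264404297) [0.54682865 0.22046611] [[0.657, 0.316], [0.658, 0.131], [0.437, 0.127], [0.436, 0.309]]
viewer top mid [248.15070077 263.85547937]
glass top [242.45562506 217.2704532 ]
spoonbowl [258.67779176 266.23514959]
[[0.553, -0.383, 0.115], [0.616, -0.082, 0.115], [0.365, -0.108, 0.115], [0.639, -0.248, 0.115], [0.793, -0.162, 0.115]]
```

```bash
cat >> h.py <<'E'
def plan(segs):
    """segs: list of (pos, y_yaw_deg, nrows); prints rows from the present pose"""
    s=observe(); p=np.array(s['tcp_pos']); Rc=R.from_rotvec(s['tool_rot'])
    print('t',round(s['t'],2),'p',p.round(4),'yaw',round(np.degrees(np.arctan2(*Rc.as_matrix()[1::-1,1])),1),'z',Rc.as_matrix()[:,2].round(3),'F',np.round(s['force'],1),'w',round(s['gripper_width'],4))
    for pos,yaw,n in segs:
        y=np.radians(yaw); Y=np.array([np.cos(y),np.sin(y),0]);Z=np.array([0,0,-1.]);Rt=R.from_matrix(np.c_[np.cross(Y,Z),Y,Z])
        w=(Rc.inv()*Rt).as_rotvec(); dp=(np.array(pos)-p)/n; rows=[]
        for i in range(n):
            rows.append([round(v,4) for v in (*Rc.inv().apply(dp),*(w/n))]); Rc=Rc*R.from_rotvec(w/n)
        p=np.array(pos); print(rows)
def fish(c,s,p):
    T=R.from_rotvec(s['tool_rot']).as_matrix().T@(np.array(p)-s['tcp_pos']); M=np.linalg.inv(c['T_tool_cam']); q=M[:3,:3]@T+M[:3,3]
    r=np.hypot(q[0],q[1]); th=np.arctan2(r,q[2]); return np.array([c['cx']+c['fx']*th*q[0]/r,c['cy']+c['fy']*th*q[1]/r])
def fish_at(c,s,px,z):
    u=np.array([(px[0]-c['cx'])/c['fx'],(px[1]-c['cy'])/c['fy']]); th=np.hypot(*u); d=np.r_[u/th*np.sin(th),np.cos(th)]
    M=np.array(c['T_tool_cam']); Rt=R.from_rotvec(s['tool_rot']).as_matrix(); o=Rt@M[:3,3]+s['tcp_pos']; d=Rt@M[:3,:3]@d
    return o+d*(z-o[2])/d[2]
E
python3 - <<'E'
from h import *
plan([((.572,-.216,.21),63.4,20)])
E
```

```text
t 2.05 p [0.1438 0.5567 0.2313] yaw 75.5 z [-0. -0. -1.] F [-0.  -0.8 -0.3] w 0.0855
[[np.float64(-0.0304), np.float64(-0.0321), np.float64(0.0011), np.float64(-0.0), np.float64(-0.0), np.float64(0.0106)], [np.float64(-0.0307), np.float64(-0.0317), np.float64(0.0011), np.float64(-0.0), np.float64(-0.0), np.float64(0.0106)], [np.float64(-0.0311), np.float64(-0.0314), np.float64(0.0011), np.float64(-0.0), np.float64(-0.0), np.float64(0.0106)], [np.float64(-0.0314), np.float64(-0.0311), np.float64(0.0011), np.float64(-0.0), np.float64(-0.0), np.float64(0.0106)], [np.float64(-0.0317), np.float64(-0.0307), np.float64(0.0011), np.float64(-0.0), np.float64(-0.0), np.float64(0.0106)], [np.float64(-0.032), np.float64(-0.0304), np.float64(0.0011), np.float64(-0.0), np.float64(-0.0), np.float64(0.0106)], [np.float64(-0.0324), np.float64(-0.0301), np.float64(0.0011), np.float64(-0.0), np.float64(-0.0), np.float64(0.0106)], [np.float64(-0.0327), np.float64(-0.0297), np.float64(0.0011), np.float64(-0.0), np.float64(-0.0), np.float64(0.0106)], [np.float64(-0.033), np.float64(-0.0294), np.float64(0.
[... 682 characters left out ...]
), np.float64(-0.0272), np.float64(0.0011), np.float64(-0.0), np.float64(-0.0), np.float64(0.0106)], [np.float64(-0.0351), np.float64(-0.0269), np.float64(0.0011), np.float64(-0.0), np.float64(-0.0), np.float64(0.0106)], [np.float64(-0.0354), np.float64(-0.0265), np.float64(0.0011), np.float64(-0.0), np.float64(-0.0), np.float64(0.0106)], [np.float64(-0.0356), np.float64(-0.0261), np.float64(0.0011), np.float64(-0.0), np.float64(-0.0), np.float64(0.0106)], [np.float64(-0.0359), np.float64(-0.0257), np.float64(0.0011), np.float64(-0.0), np.float64(-0.0), np.float64(0.0106)], [np.float64(-0.0362), np.float64(-0.0253), np.float64(0.0011), np.float64(-0.0), np.float64(-0.0), np.float64(0.0106)]]
```

Call:
apply_moves:
  deltas:
    - [-0.0304,-0.0321,0.001,0,0,0.0106]
    - [-0.0307,-0.0317,0.001,0,0,0.0106]
    - [-0.0311,-0.0314,0.001,0,0,0.0106]
    - [-0.0314,-0.0311,0.001,0,0,0.0106]
    - [-0.0317,-0.0307,0.001,0,0,0.0106]
    - [-0.032,-0.0304,0.001,0,0,0.0106]
    - [-0.0324,-0.0301,0.001,0,0,0.0106]
    - [-0.0327,-0.0297,0.001,0,0,0.0106]
    - [-0.033,-0.0294,0.001,0,0,0.0106]
    - [-0.0333,-0.029,0.001,0,0,0.0106]
  jaw: 70

```text
t: 3.05
tcp_pos: [0.3585, 0.1687, 0.2216]
tool_rot: [0.561, 3.09, 0.001]
force: [0.8, -0.1, -0.1]
gripper_width: 0.0598
```

Call:
apply_moves:
  deltas:
    - [-0.0336,-0.0287,0.001,0,0,0.0106]
    - [-0.0339,-0.0283,0.001,0,0,0.0106]
    - [-0.0342,-0.028,0.001,0,0,0.0106]
    - [-0.0345,-0.0276,0.001,0,0,0.0106]
    - [-0.0348,-0.0272,0.001,0,0,0.0106]
    - [-0.0351,-0.0269,0.001,0,0,0.0106]
    - [-0.0354,-0.0265,0.001,0,0,0.0106]
    - [-0.0356,-0.0261,0.001,0,0,0.0106]
    - [-0.0359,-0.0257,0.001,0,0,0.0106]
    - [-0.0362,-0.0253,0.001,0,0,0.0106]

```text
t: 4.05
tcp_pos: [0.5725, -0.218, 0.2112]
tool_rot: [0.725, 3.057, 0.0]
force: [0.4, 0.5, 0.4]
gripper_width: 0.06
```

```bash
sed -i 's/round(v,4) for v/round(float(v),4)+0. for v/' h.py
python3 - <<'E'
from h import *
s=observe(); c=camera('wrist'); im=c['img'].copy()
print(s['tcp_pos'],s['gripper_width'],c['fx'],c['cx'],c['cy'])
print(np.array(c['T_tool_cam']).round(3).tolist())
for p in ((.576,-.218,.12),(.6297,-.2447,.12),(.5004,-.180,.12)):
    u=fish(c,s,p); print(p,u); cv2.circle(im,tuple(int(v) for v in u),3,(255,0,0),1)
save('w1.png',im)
for l in('spoon_bowl','spoon_end'):print(l,[(np.round(d['pixel']).tolist(),round(d['conf'],2),fish_at(c,s,d['pixel'],.115).round(4).tolist()) for d in place_of(l,c)[:3]])
E
```

```text
[ 0.57253438 -0.21800021  0.21117418] 0.059971166528796555 325.19226210127806 280.71064256642813 216.39690902773987
[[-0.0, -0.953, -0.304, 0.079], [1.0, 0.0, -0.001, 0.0], [0.001, -0.304, 0.953, -0.142], [0.0, 0.0, 0.0, 1.0]]
(0.576, -0.218, 0.12) [282.34603804 225.94414425]
(0.6297, -0.2447, 0.12) [282.50377627 293.95595604]
(0.5004, -0.18, 0.12) [282.49978604 112.08167897]
spoon_bowl [([408.0, 177.0], 0.97, [0.5858, -0.1134, 0.115]), ([137.0, 250.0], 0.84, [0.5414, -0.3399, 0.115]), ([282.0, 286.0], 0.57, [0.6248, -0.2428, 0.115])]
spoon_end [([294.0, 351.0], 0.79, [0.6955, -0.265, 0.115]), ([489.0, 106.0], 0.78, [0.5615, -0.019, 0.115]), ([284.0, 111.0], 0.74, [0.5, -0.1785, 0.115])]
```

View pics/w1.png

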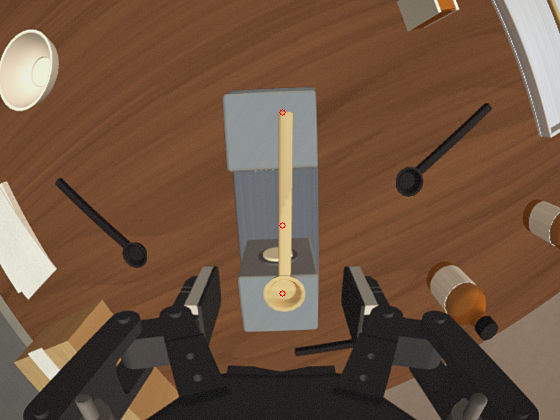

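The wrist view agrees: the handle runs from (287,112) to the bowl at (284,294), within about 2 mm of my marks. Descending.

```bash
python3 - <<'E'
from h import *
plan([((.576,-.2165,.1085),63.4,10)])
E
```

```text
t 4.2 p [ 0.5721 -0.2183  0.2102] yaw 63.2 z [-0.001  0.001 -1.   ] F [-0.5  0.5 -1.1] w 0.06
[[-0.0003, 0.0003, 0.0102, 0.0, -0.0001, -0.0003], [-0.0003, 0.0003, 0.0102, 0.0, -0.0001, -0.0003], [-0.0003, 0.0003, 0.0102, 0.0, -0.0001, -0.0003], [-0.0003, 0.0003, 0.0102, 0.0, -0.0001, -0.0003], [-0.0003, 0.0003, 0.0102, 0.0, -0.0001, -0.0003], [-0.0003, 0.0003, 0.0102, 0.0, -0.0001, -0.0003], [-0.0003, 0.0003, 0.0102, 0.0, -0.0001, -0.0003], [-0.0003, 0.0003, 0.0102, 0.0, -0.0001, -0.0003], [-0.0003, 0.0003, 0.0102, 0.0, -0.0001, -0.0003], [-0.0003, 0.0003, 0.0102, 0.0, -0.0001, -0.0003]]
```

Call:
apply_moves:
  deltas:
    - [-0.0003,0.0003,0.0102,0,0,0]
    - [-0.0003,0.0003,0.0102,0,0,0]
    - [-0.0003,0.0003,0.0102,0,0,0]
    - [-0.0003,0.0003,0.0102,0,0,0]
    - [-0.0003,0.0003,0.0102,0,0,0]
    - [-0.0003,0.0003,0.0102,0,0,0]
    - [-0.0003,0.0003,0.0102,0,0,0]
    - [-0.0003,0.0003,0.0102,0,0,0]
    - [-0.0003,0.0003,0.0102,0,0,0]
    - [-0.0003,0.0003,0.0102,0,0,0]

```text
t: 5.2
tcp_pos: [0.5759, -0.2149, 0.1085]
tool_rot: [0.724, 3.057, -0.0]
force: [0.5, 0.6, -0.6]
gripper_width: 0.0601
```

Call:
apply_moves:
  deltas:
    - [0,0,0,0,0,0]
    - [0,0,0,0,0,0]
    - [0,0,0,0,0,0]
    - [0,0,0,0,0,0]
    - [0,0,0,0,0,0]
    - [0,0,0,0,0,0]
    - [0,0,0,0,0,0]
    - [0,0,0,0,0,0]
    - [0,0,0,0,0,0]
    - [0,0,0,0,0,0]
  jaw: 0

```text
t: 6.2
tcp_pos: [0.5765, -0.2153, 0.1103]
tool_rot: [0.723, 3.056, -0.001]
force: [-0.6, 0.6, 6.3]
gripper_width: 0.0077
```

```bash
python3 - <<'E'
from h import *
plan([((.576,-.2165,.2),63.4,10),((.551,.175,.15),91,20)])
E
```

```text
t 6.2 p [ 0.5765 -0.2153  0.1103] yaw 63.4 z [ 0.001 -0.001 -1.   ] F [-0.6  0.6  6.3] w 0.0077
[[0.0, -0.0001, -0.009, 0.0, 0.0002, -0.0001], [0.0, -0.0001, -0.009, 0.0, 0.0002, -0.0001], [0.0, -0.0001, -0.009, 0.0, 0.0002, -0.0001], [0.0, -0.0001, -0.009, 0.0, 0.0002, -0.0001], [0.0, -0.0001, -0.009, 0.0, 0.0002, -0.0001], [0.0, -0.0001, -0.009, 0.0, 0.0002, -0.0001], [0.0, -0.0001, -0.009, 0.0, 0.0002, -0.0001], [0.0, -0.0001, -0.009, 0.0, 0.0002, -0.0001], [0.0, -0.0001, -0.009, 0.0, 0.0002, -0.0001], [0.0, -0.0001, -0.009, 0.0, 0.0002, -0.0001]]
[[0.0099, 0.0169, 0.0025, 0.0, 0.0, -0.0241], [0.0095, 0.0172, 0.0025, 0.0, 0.0, -0.0241], [0.0091, 0.0174, 0.0025, 0.0, 0.0, -0.0241], [0.0086, 0.0176, 0.0025, 0.0, 0.0, -0.0241], [0.0082, 0.0178, 0.0025, 0.0, 0.0, -0.0241], [0.0078, 0.018, 0.0025, 0.0, 0.0, -0.0241], [0.0073, 0.0182, 0.0025, 0.0, 0.0, -0.0241], [0.0069, 0.0184, 0.0025, 0.0, 0.0, -0.0241], [0.0065, 0.0185, 0.0025, 0.0, 0.0, -0.0241], [0.006, 0.0187, 0.0025, 0.0, 0.0, -0.0241], [0.0056, 0.0188, 0.0025, 0.0, 0.0, -0.0241], [0.0051, 0.0189, 0.0025, 0.0, 0.0, -0.0241], [0.0046, 0.0191, 0.0025, 0.0, 0.0, -0.0241], [0.0042, 0.0192, 0.0025, 0.0, 0.0, -0.0241], [0.0037, 0.0193, 0.0025, 0.0, 0.0, -0.0241], [0.0033, 0.0193, 0.0025, 0.0, 0.0, -0.0241], [0.0028, 0.0194, 0.0025, 0.0, 0.0, -0.0241], [0.0023, 0.0195, 0.0025, 0.0, 0.0, -0.0241], [0.0019, 0.0195, 0.0025, 0.0, 0.0, -0.0241], [0.0014, 0.0196, 0.0025, 0.0, 0.0, -0.0241]]
```

Call:
apply_moves:
  deltas:
    - [0,0,-0.005,0,0,0]
    - [0,0,-0.005,0,0,0]
    - [0,0,-0.005,0,0,0]
    - [0,0,-0.005,0,0,0]
    - [0,0,-0.01,0,0,0]
    - [0,0,-0.012,0,0,0]
    - [0,0,-0.012,0,0,0]
    - [0,0,-0.012,0,0,0]
    - [0,0,-0.012,0,0,0]
    - [0,0,-0.01,0,0,0]

```text
t: 7.2
tcp_pos: [0.5761, -0.2151, 0.1989]
tool_rot: [0.723, 3.056, -0.001]
force: [-0.1, 1.0, -0.0]
gripper_width: 0.0082
```

```bash
python3 - <<'E'
from h import *
plan([((.551,.175,.13),91,20)])
s=observe(); c=camera('wrist'); save('w2.png',c['img'][60:380])
E
```

```text
t 7.2 p [ 0.5761 -0.2151  0.1989] yaw 63.4 z [ 0.001 -0.001 -1.   ] F [-0.1  1.  -0. ] w 0.0082
[[0.0099, 0.0169, 0.0034, 0.0, 0.0001, -0.0241], [0.0095, 0.0171, 0.0034, 0.0, 0.0001, -0.0241], [0.009, 0.0173, 0.0034, 0.0, 0.0001, -0.0241], [0.0086, 0.0175, 0.0034, 0.0, 0.0001, -0.0241], [0.0082, 0.0177, 0.0034, 0.0, 0.0001, -0.0241], [0.0078, 0.0179, 0.0034, 0.0, 0.0001, -0.0241], [0.0073, 0.0181, 0.0034, 0.0, 0.0001, -0.0241], [0.0069, 0.0183, 0.0034, 0.0, 0.0001, -0.0241], [0.0065, 0.0184, 0.0034, 0.0, 0.0001, -0.0241], [0.006, 0.0186, 0.0034, 0.0, 0.0001, -0.0241], [0.0056, 0.0187, 0.0034, 0.0, 0.0001, -0.0241], [0.0051, 0.0189, 0.0034, 0.0, 0.0001, -0.0241], [0.0046, 0.019, 0.0034, 0.0, 0.0001, -0.0241], [0.0042, 0.0191, 0.0034, 0.0, 0.0001, -0.0241], [0.0037, 0.0192, 0.0034, 0.0, 0.0001, -0.0241], [0.0033, 0.0193, 0.0034, 0.0, 0.0001, -0.0241], [0.0028, 0.0193, 0.0034, 0.0, 0.0001, -0.0241], [0.0023, 0.0194, 0.0034, 0.0, 0.0001, -0.0241], [0.0019, 0.0195, 0.0034, 0.0, 0.0001, -0.0241], [0.0014, 0.0195, 0.0034, 0.0, 0.0001, -0.0241]]
```

View pics/w2.png

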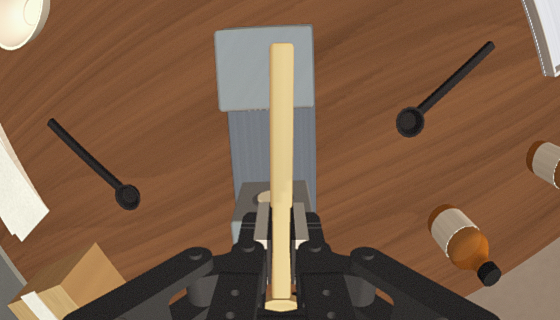

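Spoon held in the fingers, handle end at (283,103), bowl behind the pads. I carry it over the tray and check its pitch there.

Call:
apply_moves:
  deltas:
    - [0.0099,0.0169,0.003,0,0,-0.024]
    - [0.0095,0.0171,0.003,0,0,-0.024]
    - [0.009,0.0173,0.003,0,0,-0.024]
    - [0.0086,0.0175,0.003,0,0,-0.024]
    - [0.0082,0.0177,0.003,0,0,-0.024]
    - [0.0078,0.0179,0.003,0,0,-0.024]
    - [0.0073,0.0181,0.003,0,0,-0.024]
    - [0.0069,0.0183,0.003,0,0,-0.024]
    - [0.0065,0.0184,0.003,0,0,-0.024]
    - [0.006,0.0186,0.003,0,0,-0.024]

```text
t: 8.25
tcp_pos: [0.5625, -0.0177, 0.1666]
tool_rot: [-0.348, -3.121, -0.0]
force: [-0.2, -0.4, 0.3]
gripper_width: 0.0078
```

Call:
apply_moves:
  deltas:
    - [0.0056,0.0187,0.003,0,0,-0.024]
    - [0.0051,0.0189,0.003,0,0,-0.024]
    - [0.0046,0.019,0.003,0,0,-0.024]
    - [0.0042,0.0191,0.003,0,0,-0.024]
    - [0.0037,0.0192,0.003,0,0,-0.024]
    - [0.0033,0.0193,0.003,0,0,-0.024]
    - [0.0028,0.0193,0.003,0,0,-0.024]
    - [0.0023,0.0194,0.003,0,0,-0.024]
    - [0.0019,0.0195,0.003,0,0,-0.024]
    - [0.0014,0.0195,0.003,0,0,-0.024]

```text
t: 9.25
tcp_pos: [0.5497, 0.1771, 0.1366]
tool_rot: [0.029, -3.141, 0.0]
force: [0.3, 0.4, 0.7]
gripper_width: 0.0078
```

```bash
python3 - <<'E'
from h import *
plan([((.551,.175,.03),91,10)])
s=observe(); c=camera('wrist'); im=c['img'].copy()
Rt=R.from_rotvec(s['tool_rot']).as_matrix()
for dz in(-.02,0,.02): # free end, top surface, level +- ; tool x is away from bowl?
    print(dz,fish(c,s,s['tcp_pos']+Rt@np.array([.085,0,-.009-dz])),fish(c,s,s['tcp_pos']+Rt@np.array([-.085,0,-.009-dz])))
yy=np.radians(1.2);U=np.array([np.cos(yy),np.sin(yy)]);V=np.array([-U[1],U[0]])
for a in(-.11,.11):
  for b in(-.09,.09,-.045):
    q=np.array([.547,.2205])+a*U+b*V; u=fish(c,s,(*q,.025 if abs(b)>.08 else .005)); cv2.circle(im,tuple(int(v) for v in u),3,(255,0,0),1)
save('w3.png',im)
E
```

```text
t 9.25 p [0.5497 0.1771 0.1366] yaw 91.0 z [-0.001 -0.    -1.   ] F [0.3 0.4 0.7] w 0.0078
[[-0.0001, -0.0002, 0.0107, 0.0, -0.0001, 0.0001], [-0.0001, -0.0002, 0.0107, 0.0, -0.0001, 0.0001], [-0.0001, -0.0002, 0.0107, 0.0, -0.0001, 0.0001], [-0.0001, -0.0002, 0.0107, 0.0, -0.0001, 0.0001], [-0.0001, -0.0002, 0.0107, 0.0, -0.0001, 0.0001], [-0.0001, -0.0002, 0.0107, 0.0, -0.0001, 0.0001], [-0.0001, -0.0002, 0.0107, 0.0, -0.0001, 0.0001], [-0.0001, -0.0002, 0.0107, 0.0, -0.0001, 0.0001], [-0.0001, -0.0002, 0.0107, 0.0, -0.0001, 0.0001], [-0.0001, -0.0002, 0.0107, 0.0, -0.0001, 0.0001]]
-0.02 [279.02587987 102.01829873] [279.54321877 382.71280376]
0 [278.73138953  99.89480747] [279.428506  405.3322292]
0.02 [278.33186333  97.018697  ] [279.30053706 430.82220281]
```

View pics/w3.png

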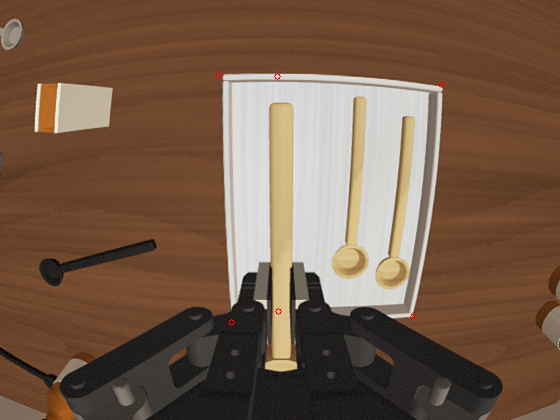

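The spoon is about level over the empty half (handle end at (281,103)) and parallel to the two tray spoons at (358,200) and (405,200). Lowering it now.

Call:
apply_moves:
  deltas:
    - [0,0,0.012,0,0,0]
    - [0,0,0.012,0,0,0]
    - [0,0,0.012,0,0,0]
    - [0,0,0.012,0,0,0]
    - [0,0,0.012,0,0,0]
    - [0,0,0.012,0,0,0]
    - [0,0,0.012,0,0,0]
    - [0,0,0.012,0,0,0]
    - [0,0,0.008,0,0,0]
    - [0,0,0.004,0,0,0]

```text
t: 10.3
tcp_pos: [0.5504, 0.1751, 0.0281]
tool_rot: [0.024, -3.14, 0.0]
force: [1.0, -1.2, -0.5]
gripper_width: 0.0076
```

Call:
apply_moves:
  deltas:
    - [0,0,0.002,0,0,0]
    - [0,0,0.002,0,0,0]
    - [0,0,0.002,0,0,0]
    - [0,0,0.002,0,0,0]
    - [0,0,0.002,0,0,0]
    - [0,0,0.002,0,0,0]
    - [0,0,0.0015,0,0,0]
    - [0,0,0.001,0,0,0]
    - [0,0,0,0,0,0]
    - [0,0,0,0,0,0]

```text
t: 11.3
tcp_pos: [0.551, 0.1752, 0.0148]
tool_rot: [-0.024, 3.141, 0.0]
force: [-0.0, 0.6, 0.4]
gripper_width: 0.0079
```

Call:
apply_moves:
  deltas:
    - [0,0,0.001,0,0,0]
    - [0,0,0.001,0,0,0]
    - [0,0,0.001,0,0,0]
    - [0,0,0.001,0,0,0]
    - [0,0,0.001,0,0,0]
    - [0,0,0.001,0,0,0]
    - [0,0,0.001,0,0,0]
    - [0,0,0,0,0,0]
    - [0,0,0,0,0,0]
    - [0,0,0,0,0,0]

```text
t: 12.3
tcp_pos: [0.551, 0.1751, 0.0079]
tool_rot: [-0.024, 3.141, -0.0]
force: [0.2, 0.3, 0.3]
gripper_width: 0.0077
```

Call:
apply_moves:
  deltas:
    - [0,0,0.0005,0,0,0]
    - [0,0,0.0005,0,0,0]
    - [0,0,0.0005,0,0,0]
    - [0,0,0.0005,0,0,0]
    - [0,0,0.0005,0,0,0]
    - [0,0,0,0,0,0]
    - [0,0,0,0,0,0]
    - [0,0,0,0,0,0]
    - [0,0,0,0,0,0]
    - [0,0,0,0,0,0]

```text
t: 13.3
tcp_pos: [0.5509, 0.1751, 0.0055]
tool_rot: [0.024, -3.141, 0.0]
force: [-2.3, 0.4, 4.9]
gripper_width: 0.008
```

Contact felt (about 5 N). Releasing.

Call:
apply_moves:
  deltas:
    - [0,0,0,0,0,0]
    - [0,0,0,0,0,0]
    - [0,0,0,0,0,0]
    - [0,0,0,0,0,0]
    - [0,0,0,0,0,0]
    - [0,0,-0.002,0,0,0]
    - [0,0,-0.01,0,0,0]
    - [0,0,-0.02,0,0,0]
    - [0,0,-0.03,0,0,0]
    - [0,0,-0.03,0,0,0]
  jaw: 32

```text
t: 14.3
tcp_pos: [0.5508, 0.1751, 0.0988]
tool_rot: [0.024, -3.141, -0.0]
force: [0.3, 0.2, -0.8]
gripper_width: 0.0275
```

```bash
python3 - <<'E'
from h import *
plan([((.445,.02,.16),83,10)])
s=observe(); c=camera('wrist'); save('w4.png',c['img'])
E
```

```text
t 14.3 p [0.5508 0.1751 0.0988] yaw 90.9 z [-0.  0. -1.] F [ 0.3  0.2 -0.8] w 0.0275
[[0.0108, -0.0154, -0.0061, 0.0, 0.0, 0.0137], [0.0106, -0.0155, -0.0061, 0.0, 0.0, 0.0137], [0.0104, -0.0156, -0.0061, 0.0, 0.0, 0.0137], [0.0102, -0.0158, -0.0061, 0.0, 0.0, 0.0137], [0.01, -0.0159, -0.0061, 0.0, 0.0, 0.0137], [0.0097, -0.0161, -0.0061, 0.0, 0.0, 0.0137], [0.0095, -0.0162, -0.0061, 0.0, 0.0, 0.0137], [0.0093, -0.0163, -0.0061, 0.0, 0.0, 0.0137], [0.0091, -0.0164, -0.0061, 0.0, 0.0, 0.0137], [0.0088, -0.0166, -0.0061, 0.0, 0.0, 0.0137]]
```

View pics/w4.png

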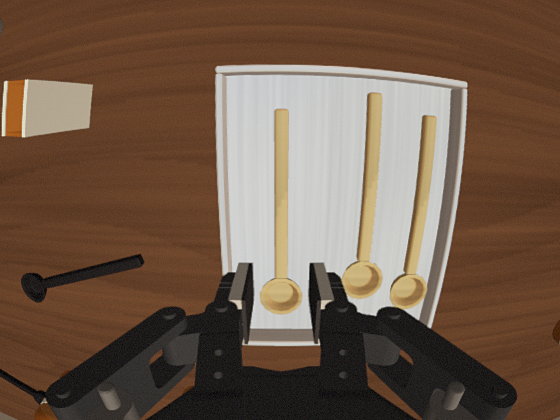

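The spoon lies flat and free in the empty half: end (281,110), bowl (281,295), parallel to the others. Next, the glass, at about (0.455, 0.005).

Call:
apply_moves:
  deltas:
    - [0.0098,-0.0168,-0.006,0,0,0.0137]
    - [0.0096,-0.0169,-0.006,0,0,0.0137]
    - [0.0094,-0.017,-0.006,0,0,0.0137]
    - [0.0091,-0.0172,-0.006,0,0,0.0137]
    - [0.0089,-0.0173,-0.006,0,0,0.0137]
    - [0.0086,-0.0174,-0.006,0,0,0.0137]
    - [0.0084,-0.0175,-0.006,0,0,0.0137]
    - [0.0082,-0.0176,-0.006,0,0,0.0137]
    - [0.0079,-0.0177,-0.006,0,0,0.0137]
    - [0.0077,-0.0178,-0.006,0,0,0.0137]
  jaw: 80

```text
t: 15.35
tcp_pos: [0.4551, 0.0054, 0.1583]
tool_rot: [0.192, 3.135, -0.0]
force: [0.0, 0.7, 0.8]
gripper_width: 0.0684
```

```bash
python3 - <<'E'
from h import *
plan([((.455,.005,.035),83,20)])
s=observe(); c=camera('wrist'); im=c['img'].copy()
u=np.radians(-7);X=np.array([np.cos(u),np.sin(u)]);Y=np.array([-X[1],X[0]])
for a in(-.018,.018):
  for b in(-.012,.012):
    q=np.array([.455,.005])+a*X+b*Y; f=fish(c,s,(*q,.08)); print(a,b,f.round(1)); cv2.circle(im,tuple(int(v) for v in f),2,(0,255,0),1)
save('w5.png',cv2.resize(im[150:400,150:410],None,fx=2.3,fy=2.3,interpolation=cv2.INTER_CUBIC))
E
```

```text
t 15.35 p [0.4551 0.0054 0.1583] yaw 83.0 z [ 0.001 -0.    -1.   ] F [0.  0.7 0.8] w 0.0684
[[0.0, 0.0, 0.0062, 0.0, 0.0001, 0.0], [0.0, 0.0, 0.0062, 0.0, 0.0001, 0.0], [0.0, 0.0, 0.0062, 0.0, 0.0001, 0.0], [0.0, 0.0, 0.0062, 0.0, 0.0001, 0.0], [0.0, 0.0, 0.0062, 0.0, 0.0001, 0.0], [0.0, 0.0, 0.0062, 0.0, 0.0001, 0.0], [0.0, 0.0, 0.0062, 0.0, 0.0001, 0.0], [0.0, 0.0, 0.0062, 0.0, 0.0001, 0.0], [0.0, 0.0, 0.0062, 0.0, 0.0001, 0.0], [0.0, 0.0, 0.0062, 0.0, 0.0001, 0.0], [0.0, 0.0, 0.0062, 0.0, 0.0001, 0.0], [0.0, 0.0, 0.0062, 0.0, 0.0001, 0.0], [0.0, 0.0, 0.0062, 0.0, 0.0001, 0.0], [0.0, 0.0, 0.0062, 0.0, 0.0001, 0.0], [0.0, 0.0, 0.0062, 0.0, 0.0001, 0.0], [0.0, 0.0, 0.0062, 0.0, 0.0001, 0.0], [0.0, 0.0, 0.0062, 0.0, 0.0001, 0.0], [0.0, 0.0, 0.0062, 0.0, 0.0001, 0.0], [0.0, 0.0, 0.0062, 0.0, 0.0001, 0.0], [0.0, 0.0, 0.0062, 0.0, 0.0001, 0.0]]
-0.018 -0.012 [262.2 203.3]
-0.018 0.012 [296.4 203.3]
0.018 -0.012 [263.1 250.4]
0.018 0.012 [295.6 250.4]
```

View pics/w5.png

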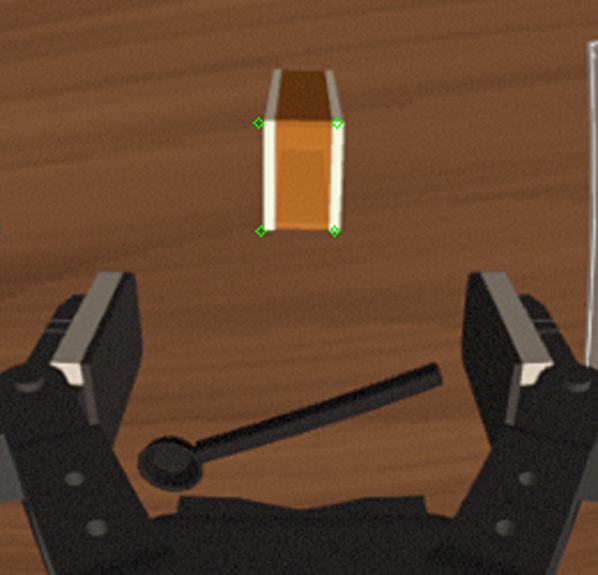

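The glass top matches my marks (corners near (265,203) and (299,250) in the full image). It is only about 2 mm to +y, and its frosted faces face the pads. Descending and gripping.

Call:
apply_moves:
  deltas:
    - [0,0.0002,0.012,0,0,0]
    - [0,0.0002,0.012,0,0,0]
    - [0,0.0002,0.012,0,0,0]
    - [0,0.0002,0.012,0,0,0]
    - [0,0.0002,0.012,0,0,0]
    - [0,0.0002,0.013,0,0,0]
    - [0,0.0002,0.013,0,0,0]
    - [0,0.0002,0.013,0,0,0]
    - [0,0,0.013,0,0,0]
    - [0,0,0.011,0,0,0]

```text
t: 16.4
tcp_pos: [0.4553, 0.0077, 0.033]
tool_rot: [-0.191, -3.135, -0.0]
force: [-0.7, 0.2, 0.4]
gripper_width: 0.0684
```

Call:
apply_moves:
  deltas:
    - [0,0,0,0,0,0]
    - [0,0,0,0,0,0]
    - [0,0,0,0,0,0]
    - [0,0,0,0,0,0]
    - [0,0,0,0,0,0]
    - [0,0,0,0,0,0]
    - [0,0,0,0,0,0]
    - [0,0,0,0,0,0]
    - [0,0,0,0,0,0]
    - [0,0,0,0,0,0]
  jaw: 0

```text
t: 17.4
tcp_pos: [0.4561, 0.0075, 0.0349]
tool_rot: [0.191, 3.135, -0.0]
force: [-0.7, -1.1, 4.8]
gripper_width: 0.0233
```

Call:
apply_moves:
  deltas:
    - [0,0,-0.003,0,0,0]
    - [0,0,-0.006,0,0,0]
    - [0,0,-0.01,0,0,0]
    - [0,0,-0.015,0,0,0]
    - [0,0,-0.02,0,0,0]
    - [0,0,-0.025,0,0,0]
    - [0,0,-0.025,0,0,0]
    - [0,0,-0.025,0,0,0]
    - [0,0,-0.02,0,0,0]
    - [0,0,-0.01,0,0,0]

```text
t: 18.4
tcp_pos: [0.4564, 0.0075, 0.1958]
tool_rot: [0.191, 3.132, -0.001]
force: [1.2, 0.3, -1.1]
gripper_width: 0.0231
```

```bash
python3 - <<'E'
from h import *
plan([((.576,-.2255,.19),65.5,20)])
E
```

```text
t 18.4 p [0.4564 0.0075 0.1958] yaw 83.0 z [ 0.003 -0.001 -1.   ] F [ 1.2  0.3 -1.1] w 0.0231
[[-0.0073, -0.0108, 0.0003, 0.0, 0.0002, 0.0153], [-0.0075, -0.0107, 0.0003, 0.0, 0.0002, 0.0153], [-0.0077, -0.0106, 0.0003, 0.0, 0.0002, 0.0153], [-0.0078, -0.0105, 0.0003, 0.0, 0.0002, 0.0153], [-0.008, -0.0104, 0.0003, 0.0, 0.0002, 0.0153], [-0.0082, -0.0102, 0.0003, 0.0, 0.0002, 0.0153], [-0.0083, -0.0101, 0.0003, 0.0, 0.0002, 0.0153], [-0.0085, -0.01, 0.0003, 0.0, 0.0002, 0.0153], [-0.0086, -0.0099, 0.0003, 0.0, 0.0002, 0.0153], [-0.0088, -0.0097, 0.0003, 0.0, 0.0002, 0.0153], [-0.0089, -0.0096, 0.0003, 0.0, 0.0002, 0.0153], [-0.0091, -0.0095, 0.0003, 0.0, 0.0002, 0.0153], [-0.0092, -0.0093, 0.0003, 0.0, 0.0002, 0.0153], [-0.0093, -0.0092, 0.0003, 0.0, 0.0002, 0.0153], [-0.0095, -0.009, 0.0003, 0.0, 0.0002, 0.0153], [-0.0096, -0.0089, 0.0003, 0.0, 0.0002, 0.0153], [-0.0098, -0.0087, 0.0003, 0.0, 0.0002, 0.0153], [-0.0099, -0.0086, 0.0003, 0.0, 0.0002, 0.0153], [-0.01, -0.0084, 0.0003, 0.0, 0.0002, 0.0153], [-0.0101, -0.0083, 0.0003, 0.0, 0.0002, 0.0153]]
```

Call:
apply_moves:
  deltas:
    - [-0.0073,-0.0108,0,0,0,0.0153]
    - [-0.0075,-0.0107,0,0,0,0.0153]
    - [-0.0077,-0.0106,0,0,0,0.0153]
    - [-0.0078,-0.0105,0,0,0,0.0153]
    - [-0.008,-0.0104,0,0,0,0.0153]
    - [-0.0082,-0.0102,0,0,0,0.0153]
    - [-0.0083,-0.0101,0,0,0,0.0153]
    - [-0.0085,-0.01,0,0,0,0.0153]
    - [-0.0086,-0.0099,0,0,0,0.0153]
    - [-0.0088,-0.0097,0,0,0,0.0153]

```text
t: 19.4
tcp_pos: [0.5158, -0.1098, 0.1933]
tool_rot: [0.432, 3.112, 0.0]
force: [0.6, -0.2, -2.0]
gripper_width: 0.0231
```

Call:
apply_moves:
  deltas:
    - [-0.0089,-0.0096,0,0,0,0.0153]
    - [-0.0091,-0.0095,0,0,0,0.0153]
    - [-0.0092,-0.0093,0,0,0,0.0153]
    - [-0.0093,-0.0092,0,0,0,0.0153]
    - [-0.0095,-0.009,0,0,0,0.0153]
    - [-0.0096,-0.0089,0,0,0,0.0153]
    - [-0.0098,-0.0087,0,0,0,0.0153]
    - [-0.0099,-0.0086,0,0,0,0.0153]
    - [-0.01,-0.0084,0,0,0,0.0153]
    - [-0.0101,-0.0083,0,0,0,0.0153]

```text
t: 20.4
tcp_pos: [0.5756, -0.2263, 0.1933]
tool_rot: [0.669, 3.07, -0.0]
force: [0.5, 0.6, -0.7]
gripper_width: 0.0237
```

```bash
python3 - <<'E'
from h import *
plan([((.576,-.2255,.085),65.5,10)])
s=observe(); c=camera('wrist'); im=c['img'].copy()
u=np.radians(-24.5);X=np.array([np.cos(u),np.sin(u)]);Y=np.array([-X[1],X[0]])
for a in(-.105,-.045,.045,.105):
  for b in(-.035,.035):
    q=np.array([.576,-.2255])+a*X+b*Y; f=fish(c,s,(*q,.11)); cv2.circle(im,tuple(int(v) for v in f),3,(0,255,0),1)
save('w6.png',im)
E
```

```text
t 20.4 p [ 0.5756 -0.2263  0.1933] yaw 65.4 z [ 0. -0. -1.] F [ 0.5  0.6 -0.7] w 0.0237
[[0.0, 0.0001, 0.0108, 0.0, 0.0, -0.0001], [0.0, 0.0001, 0.0108, 0.0, 0.0, -0.0001], [0.0, 0.0001, 0.0108, 0.0, 0.0, -0.0001], [0.0, 0.0001, 0.0108, 0.0, 0.0, -0.0001], [0.0, 0.0001, 0.0108, 0.0, 0.0, -0.0001], [0.0, 0.0001, 0.0108, 0.0, 0.0, -0.0001], [0.0, 0.0001, 0.0108, 0.0, 0.0, -0.0001], [0.0, 0.0001, 0.0108, 0.0, 0.0, -0.0001], [0.0, 0.0001, 0.0108, 0.0, 0.0, -0.0001], [0.0, 0.0001, 0.0108, 0.0, 0.0, -0.0001]]
```

View pics/w6.png

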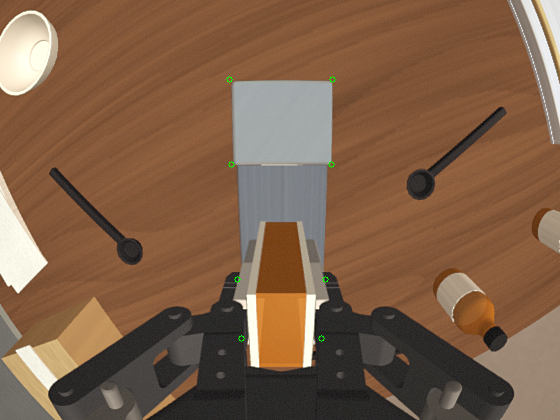

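The viewer marks sit on the screen head's corners (233,82) to (331,163). The glass hangs upright and square between the pads (columns 248–316). Lowering it into the gap.

Call:
apply_moves:
  deltas:
    - [0,0.0001,0.008,0,0,0]
    - [0,0.0001,0.012,0,0,0]
    - [0,0.0001,0.014,0,0,0]
    - [0,0.0001,0.014,0,0,0]
    - [0,0.0001,0.014,0,0,0]
    - [0,0.0001,0.014,0,0,0]
    - [0,0.0001,0.012,0,0,0]
    - [0,0.0001,0.01,0,0,0]
    - [0,0,0.007,0,0,0]
    - [0,0,0.003,0,0,0]

```text
t: 21.45
tcp_pos: [0.5751, -0.2245, 0.0844]
tool_rot: [-0.667, -3.069, -0.001]
force: [-0.6, 0.8, -2.0]
gripper_width: 0.0234
```

Call:
apply_moves:
  deltas:
    - [0,0,0,0,0,0]
    - [0,0,0,0,0,0]
    - [0,0,0,0,0,0]
    - [0,0,0,0,0,0]
    - [0,0,0,0,0,0]
    - [0,0,0,0,0,0]
    - [0,0,0,0,0,0]
    - [0,0,0,0,0,0]
    - [0,0,0,0,0,0]
    - [0,0,0,0,0,0]

```text
t: 22.45
tcp_pos: [0.5754, -0.2246, 0.0853]
tool_rot: [-0.667, -3.07, -0.0]
force: [-0.4, 0.3, -1.3]
gripper_width: 0.0229
```

```bash
python3 - <<'E'
from h import *
plan([])
s=observe();c=camera('scene'); im=c['img'].copy()
u=np.radians(-24.5);X=np.array([np.cos(u),np.sin(u),0]);Y=np.array([-X[1],X[0],0])
def pt(a,b,z): return proj(c,np.array([.576,-.2255,z])+a*X+b*Y)
k=6;x0,y0=205,205
sub=cv2.resize(im[y0:y0+100,x0:x0+90],None,fx=k,fy=k,interpolation=cv2.INTER_CUBIC)
for z in(.05,.13):
  for a in(-.018,.018):
    for b in(-.012,.012):
      f=(pt(a,b,z)-[x0,y0]+.5)*k; cv2.circle(sub,tuple(int(v) for v in f),4,(0,255,0),1)
save('s2.png',sub)
w=camera('wrist')
for l in('glass',):print([(d['pixel'],d['conf'])for d in place_of(l,c)[:2]],pt(0,0,.05))
t=camera('top')
for l in ('spoon',): print([np.round(at_z(t,d['pixel'],.005),3).tolist() for d in place_of(l,t)[:5]])
E
```

```text
t 22.45 p [ 0.5754 -0.2246  0.0853] yaw 65.5 z [-0.  0. -1.] F [-0.4  0.3 -1.3] w 0.0229
[([248.4, 272.2], 0.63), ([246.5, 265.2], 0.23)] [248.59261913 268.67873386]
[[0.507, -0.436, 0.005], [0.815, -0.227, 0.005], [0.616, -0.019, 0.005], [0.574, -0.22, 0.005], [0.552, 0.17, 0.005]]
```

View pics/s2.png

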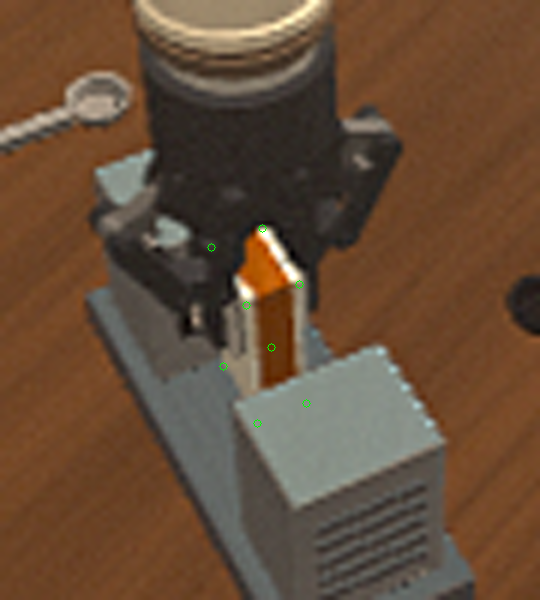

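The scene view shows the glass upright in the gap. Its top corners (247,295), (303,278) and (265,226) in the crop are within about 10 crop px (≤6 mm) of the ideal marks, and it is clear of both heads. The spoon is at (0.552, 0.170) in the tray. Handing in.

```bash
python3 -c "
from plant import *
print(close_job()); print(observe()['t'])"
```

```text
the job is handed in; nothing more can be done
None
the job is handed in; nothing more can be done
```

The job is handed in at about 22.7 s of the 58 s; the interface gave no verdict.

- **Spoon:** I lifted the wooden spoon off the viewer and lowered it into the tray until I felt light contact (about 5 N), then let go. The wrist picture showed it flat, parallel to the other two and with its bowl at the same end. The last top view puts it at about (0.552, 0.170), which is the empty half.
- **Glass:** I gripped it by its frosted faces (fingers at 23 mm), turned it square to the light path and lowered it into the gap. It was still held there, motionless, at hand-in. The tool read (0.575, -0.225, 0.085), about 1 mm from target, and the only force was about the weight of the glass, so it showed no sign of touching the viewer.

**Disagreement in the last checks:** the scene picture put the top of the glass up to about 6 mm higher than planned, while the network's estimate of its base was about 3.5 pixels lower. The two point opposite ways. The picture offset is well inside the 12 mm height tolerance; the network's, at roughly 4 mm per pixel, is about 14 mm and would be just outside. I went by the picture and the tool reading, and left the glass as it was. No other check failed.

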